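Third hand at the tacking fixture

ROBOT

A 6-joint arm with a two-finger parallel gripper is mounted at the origin on the work surface. World frame = base frame: x ahead of the robot, y to its left, z up, the work surface at z = 0. Lengths are in m, angles in rad, forces in N, time in s.
With the tool pointing down it reaches from about 0.35 to 0.975 m from the base axis. Payload 4.9 kg.
Tool frame: the origin (TCP) lies at the very end of the fingers, on their centre line; the grasp point (between the pads) lies 19 mm behind it (ctrl.grip_point_offset is the distance from the TCP to the grasp point, in m); z points along the fingers, y is the line along which they close (so a half turn about z gives the same grasp; the last joint's range is limited). The gripper opens to 85 mm and grips with 20 to 120 N. Pads are 22 mm wide; open, the fingers measure 114 mm over their backs; the gripper's body (76 mm by 85 mm) begins 54 mm behind the grasp point. The pads swing forward as they close: fully open they stand 13 mm farther back than shut.
Start: joints at [-1.291, 0.053, 1.613, -0, 1.476, -0.119], TCP at [0.243, -0.576, 0.231] pointing down, gripper open.
Joint ranges: [-3.01, 3.01], [-1.01, 2.22], [0.06, 2.58], [-1.02, 4.17], [0.09, 2.62], [-3.14, 3.14]. Speed limits (rad/s): [2.57, 2.57, 3.14, 3.14, 3.14, 3.14].

INTERFACE

Orientations are given as a rotation vector (axis times angle).
In Python, from station import ctrl gives the robot as it stands.
- The arm moves only by the tool send_rows, never from a script. Its argument "rows" is a list of rows, each a list of 3 entries, a list of its own where there are three numbers: the finger opening in cm, from 0 to 8.54, then the shift along the tool's x, y, z in cm, then the turn about the tool's z in degrees. A call has 1 to 10 rows; each row shifts and turns the commanded pose from where the row before left it, along the tool's axes as they then stand; what a row does not reach is not made up. A row lasts 1/8 s, in which the tool goes at most 62.5 mm and 10.7 degrees, less where a joint would pass 70% of its speed; a pose out of reach is approached as far as the arm can. A call with a gripper value outside its range is refused whole. The fingers move at their own pace and stop on an object; "newtons" is the grip in N (left out, the last holds). Time passes only in rows, so rows that do not move let the fingers close. It gives the time, the measured TCP pose, the force, the opening and the grip force at its end, in the units of the state.
- ctrl.get_obs(): the state, without advancing time (a new reading comes with each control period).
- ctrl.get_image(name): name is "scene" or "side" or "wrist"; returns a dict with "frame" (384x512x3 uint8, red, green, blue), "range_z" (384x512 float32, m along the optical axis (not along the pixel's ray), 0 where there is no reading), "fx", "fy", "cx", "cy" (pixels), "cam_to_world" (4x4, takes a point from camera to world coordinates). Camera axes: x right, y down, z forward; pixel columns grow to the right and rows downward; lengths in m; the calibration is good to about 2 mm. A picture is of the moment at which its call begins.
- ctrl.finish_job(): hands the job in; it is judged then, once.
The state is a dict: "t": time; "q": joint angles; "dq": joint speeds; "effort": joint torques, N m; "tool_pos": TCP position; "tool_rot": TCP orientation; "contact_force": force on the tool from outside, world axes, zero at the start; "wrist_torque": the same for the moment, N m; "opening": finger opening in m; "grip_force": force on a finger pad.
Only numpy, scipy, OpenCV 4.12 (cv2) and the standard library are available. Lean on these libraries where they do the work, as an engineer would, in place of code of your own. Each camera call takes 0.05 s, during which the arm holds its last target. There are 200 camera calls.

TASK

A branch of square tube is to be tacked to the cross rail in the welding fixture. Take the longer of the two loose pieces of square tube, lay it flat on the fixture plate along the fence, slide it under the raised clamp pad until its end butts squarely on the rail, and finish while still holding it there, against the fence and pressed on the rail with a light, steady push of about 12 N (no less than 6, no more than 20) so that the welder can tack it. Do not ram the rail or knock the clamp, and leave all the other things where they lie.

Things in the scene. Friction and masses are not known exactly. Their poses are not given: they have to be found in the camera images.
- tube: the workpiece, the LONGER of the two loose pieces of square steel tube: 40 x 40 mm section, 220 mm long, both ends cut square and alike (either end may lead), steel, 0.32 to 0.48 kg, lying on the table left of the fixture. Friction on plate and fence takes some 2 to 5 N of a push. Origin: centre of its underside; x runs along its length, z up
- tube_center (a point): the middle of that tube (on its axis, 110 mm from each end, 20 mm above its underside); axes as the tube's
- fixture: tacking fixture fixed to the table: grey steel plate 300 x 250 x 10 mm carrying rail, fence and clamp. x: the pushing direction, towards the rail (roughly to the robot's right); y: to the lane's open side (roughly away from the robot). Origin: at table height under the rail's near face, on the lane's centre line. Plate: x -230 to 70, y -120 to 130, top at z = 10 mm
- rail: cross rail: 40 x 40 mm square tube, 220 mm long, lying across the far end of the lane on the plate, rigidly held (it does not give) by two strap clamps (each 87 mm out from the rail's middle). Same origin and axes as the fixture; its flat near face, which the tube's end must butt, is the plane x = 0, from z = 10 to 50 mm
- butt (a point): the point on the rail's near face that the middle of the tube's end must meet when the tube lies flat on the plate against the fence (30 mm above the table); axes as the fixture's
- fence: fence: 100 mm of steel angle bolted to the plate on the robot's side of the lane. Origin and axes as the fixture's. Its flat guiding face is the plane y = -20 mm, from x = -115 to -15 mm, up to z = 40 mm (30 mm above the plate). Nothing stands beside the lane behind it: the tube's rear half can be gripped across its width there
- fence_end (a point): top corner of the fence's guiding face at its rear end, where the tube comes in (fixture x = -115, y = -20, z = 40 mm); axes as the fixture's
- clamp: screw hold-down clamp, fixed, wound up, does not move: a 19 mm post behind the fence (fixture x = -45, y = -78 mm), an arm from it over the lane at 92 to 126 mm height, and a spindle with a 28 mm round pad over the lane, tommy bar on top at 160 mm height. Origin and axes as the fixture's
- pad (a point): centre of the clamp pad's underside: over the lane's centre line, fixture x = -45 mm, 64 mm above the table, 54 mm above the plate: 14 mm more than the tube's height; axes as the fixture's
- offcut: short offcut of the same 40 x 40 mm square steel tube, 110 mm long, lying on the table near the long one; NOT the workpiece. Origin: centre of its underside, x along its length (must not be moved)
- hammer: hammer, about 270 mm long, lying on the far left of the work area (must not be moved)
- brush: hand brush, about 220 mm long, lying on the near left of the work area (must not be moved)
- c_clamp: C-clamp lying on the table, about 150 x 85 mm, 18 mm thick (must not be moved)
- wheel: flat, rust-brown spoked steel wheel cut from 5 mm sheet, 134 mm across, lying on the table (must not be moved)
- strap: curved flat steel strap with holes, about 190 mm long, 5 mm thick, lying on the table (must not be moved)
- tape: tape measure, 70 x 36 mm, 60 mm high, standing on the table nearest the robot (must not be moved)
- magnet: magnetic welding square, about 70 x 66 mm, 16 mm high, lying on the fixture plate beside the lane on its open side (about 95 mm from the lane's centre line) (must not be moved)

How it is judged:
On the way:
1. the tube, flat on the plate and in line along the fence, is sliding under the clamp pad and has not reached the rail (x of tube_center in the frame of butt between -0.185 and -0.116 m and y of tube_center in the frame of butt between -0.004 and 0.008 m and z of tube_center in the frame of butt between -0.004 and 0.006 m and angle between the x axis of tube and the x axis of fixture, either way round below 0.1 rad), for 0.05 s.
At the end, for the whole second after the job is handed in: the fingers still hold the tube; it lies flat on the plate (height within 2.5 mm), in line with the fence (within 2 degrees) and against it (gap under 3 mm), its end on the rail, pressing on the rail with 6 to 20 N, and still, throughout the last second (contact force between tube and rail between 6 and 20 N and x of tube_center in the frame of butt between -0.113 and -0.107 m and y of tube_center in the frame of butt between -0.002 and 0.003 m and z of tube_center in the frame of butt between -0.0025 and 0.0025 m and angle between the x axis of tube and the x axis of fixture, either way round below 0.035 rad and contact force between the fingers and tube above 3 N and linear speed of tube below 0.01 m/s); the arm keeps its last pose, push and grip.
It fails at once if the rail is rammed (over 45 N) (contact force between rail and anything else above 45 N).
It fails at once if the clamp is knocked (over 10 N) (contact force between clamp and anything else above 10 N).
It fails at once if another thing is moved by more than 25 mm (distance of any of offcut, hammer, brush, c_clamp, wheel, strap, tape, magnet from where it was at the start of the episode above 0.025 m).
It also fails if it takes over 48 s, if anything falls off the work surface, if the arm or the gripper's body presses on something with over 40 N, if the wrist force passes 120 N, or if a joint passes its speed limit or range.

## Working session

There is one attempt and no reset: what is moved stays moved. The work goes in short steps, Python scripts to look and compute and a tool call to move; the robot and the scene stay as the last step left them, time stands still between calls to the robot, and variables do not carry over. Pictures are saved under pics/ and viewed, at most 10 in all, crops included, and the job is handed in when it is done.

Besides the shell and the picture viewer there is one more tool, called after "Call:" in YAML: its name, and indented under it one key for each argument. send_rows: Moves the arm, as the interface text tells. Its arguments: {"type":"object","properties":{"rows":{"type":"array","items":{"type":"array"}},"newtons":{"type":"number"}},"required":["rows"]}

```bash
mkdir -p pics
cat > h.py <<'E'
import numpy as np, cv2
from station import ctrl
from scipy.spatial.transform import Rotation as R
def cloud(im):
    z=im["range_z"];v,u=np.indices(z.shape)
    p=np.stack([(u-im["cx"])/im["fx"]*z,(v-im["cy"])/im["fy"]*z,z,np.ones_like(z)],-1)@np.array(im["cam_to_world"]).T
    p=p[...,:3];p[z==0]=np.nan;return p
def save(im,n): cv2.imwrite(f"pics/{n}.png",im["frame"][...,::-1])
E
python3 - <<'E'
from h import *
for n in("scene","side"):
    im=ctrl.get_image(n);save(im,n);np.save(n+".npy",cloud(im))
    print(n,np.round(im["cam_to_world"],3).tolist())
o=ctrl.get_obs();print({k:np.round(v,3) for k,v in o.items()},ctrl.grip_point_offset)
E
```

```text
scene [[-0.134, 0.687, -0.714, 1.651], [0.991, 0.095, -0.094, 0.211], [0.003, -0.721, -0.693, 1.154], [0.0, 0.0, 0.0, 1.0]]
side [[-0.981, -0.122, 0.152, 0.351], [-0.194, 0.65, -0.734, 0.982], [-0.009, -0.75, -0.661, 0.901], [0.0, 0.0, 0.0, 1.0]]
{'t': np.float64(0.1), 'q': array([-1.291,  0.053,  1.614,  0.   ,  1.476, -0.119]), 'dq': array([-0.001, -0.002, -0.002,  0.002, -0.   ,  0.001]), 'effort': array([ 1.0000e-03, -3.9491e+01, -3.7136e+01, -0.0000e+00,  4.0000e-03,
        0.0000e+00]), 'tool_pos': array([ 0.243, -0.575,  0.23 ]), 'tool_rot': array([-3.077, -0.622,  0.   ]), 'contact_force': array([0.591, 0.783, 0.02 ]), 'wrist_torque': array([-0.03 , -0.012,  0.007]), 'grip_force': np.float64(0.0), 'opening': np.float64(0.085)} 0.0187
```

View pics/scene.png

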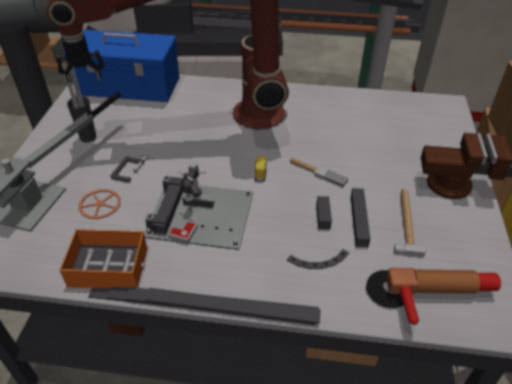

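View pics/side.png

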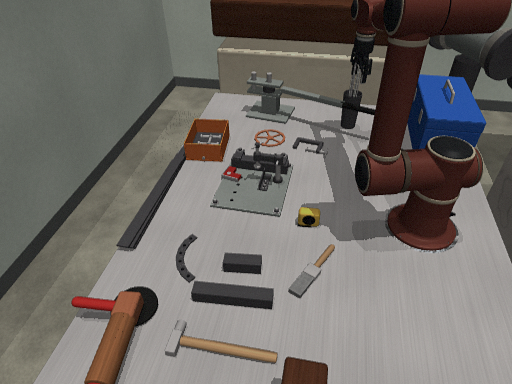

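Scene view: the long tube is at about (360,216), the offcut at (323,212), and the fixture plate around (200,215) with the rail at (172,203). The tape is at (261,168). Next I'll measure them from the cloud.

Run:
```python
from h import *
def rect(p):
    r=cv2.minAreaRect((p[:,:2]*1000).astype(np.float32));return np.round(r[0],1),np.round(r[1],1),round(r[2],2)
S=np.load("scene.npy");D=np.load("side.npy")
def reg(P,u0,u1,v0,v1,a,b):
    p=P[v0:v1,u0:u1].reshape(-1,3);p=p[np.isfinite(p[:,0])];return p[(p[:,2]>a)&(p[:,2]<b)]
for n,P,b in(("tube S",S,(345,375,182,250)),("tube D",D,(185,280,278,312)),("off S",S,(312,334,192,232)),("off D",D,(218,266,250,276))):
    p=reg(P,*b,.034,.046);print(n,len(p),rect(p),np.median(p[:,2]))
for n,P,b in(("plate S",S,(140,258,170,250)),("plate D",D,(208,300,140,218))):
    p=reg(P,*b,.006,.014);print(n,len(p),rect(p),np.median(p[:,2]))
    p=reg(P,*b,.044,.054);print(" railtop",len(p),rect(p))
    p=reg(P,*b,.1,.2);print(" high",p.min(0),p.max(0))
for n,P,b in(("tape",S,(250,272,150,185)),("brush",S,(285,352,152,190))):
    p=reg(P,*b,.01,.1);print(n,rect(p),p[:,2].max())
# enlarged fixture crop
a=cv2.imread("pics/scene.png")[155:255,135:265];b=cv2.imread("pics/side.png")[135:220,205:300]
cv2.imwrite("pics/c.png",np.hstack([cv2.resize(a,(400,308)),cv2.resize(b,(344,308))]))
```

```text
tube S 674 (array([546.1, 392.8]), array([224.5,  41.7]), 4.12) 0.04054311912806541
tube D 1107 (array([543.5, 393. ]), array([219.8,  45.3]), 4.76) 0.03993277164547071
off S 335 (array([542.6, 280. ]), array([117.3,  41.1]), 5.61) 0.0401238837873088
off D 448 (array([542.1, 280.1]), array([110. ,  44.1]), 6.46) 0.039769051967996794
plate S 3221 (array([ 557.8, -134.7]), array([358.1, 402.9]), 7.51) 0.010337968037589018
 railtop 510 (array([ 535.4, -164.4]), array([179.5, 473.4]), 53.23)
 high [ 0.49599909 -0.16918108  0.10028957] [ 0.59891163 -0.1047318   0.16843792]
plate D 2510 (array([ 611.7, -176.4]), array([366.2, 486.8]), 5.6) 0.009964172522498926
 railtop 254 (array([ 542.1, -166.3]), array([205.9, 520. ]), 52.48)
 high [ 0.48658274 -0.16669234  0.10009517] [ 0.59710435 -0.10442718  0.16629741]
tape (array([372.5,  55.8]), array([78.7, 38.4]), 5.36) 0.06479228551082783
brush (array([331.7, 251.9]), array([219.9,  48.6]), 61.46) 0.02716437573484476
```

View pics/c.png

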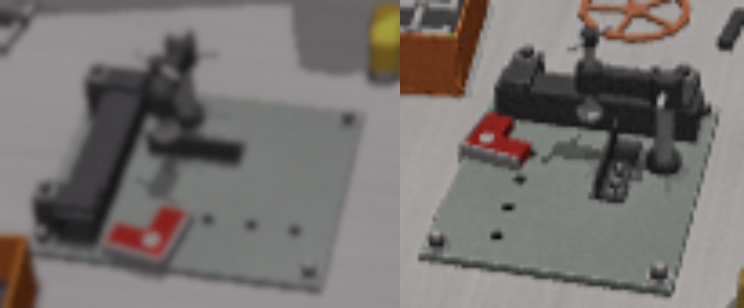

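The crops show the rail with its straps, the fence across the lane behind the clamp, and the red magnet on the open side. I'll fit the fixture next.

```bash
cat >> h.py <<'E'
def comp(P,box,a,b,k=0):
    u0,u1,v0,v1=box;Q=P[v0:v1,u0:u1]
    m=((Q[...,2]>a)&(Q[...,2]<b)).astype(np.uint8)
    if k: m=cv2.morphologyEx(m,cv2.MORPH_OPEN,np.ones((k,k),np.uint8))
    n,l,s,_=cv2.connectedComponentsWithStats(m,connectivity=4);i=1+np.argmax(s[1:,4])
    return Q[l==i]
def rect(p):
    r=cv2.minAreaRect((p[:,:2]*1000).astype(np.float32));return np.round(r[0],1),np.round(r[1],1),round(r[2],2)
def fit_plate(p):
    "box 300x250: pose by max. inliers/min. spill on occupied area edges"
    from scipy.optimize import minimize
    xy=p[:,:2]*1000
    best=None
    for a in np.radians(np.arange(-12,12.1,.25)):
        x=np.array([np.sin(a),-np.cos(a)]);y=np.array([np.cos(a),np.sin(a)])   # lane x ~ -world y, y ~ +world x
        X=xy@x;Y=xy@y;q=[np.percentile(X,.7),np.percentile(X,99.3),np.percentile(Y,.7),np.percentile(Y,99.3)]
        A=(q[1]-q[0])*(q[3]-q[2])
        if best is None or A<best[0]: best=(A,a,q)
    return best
E
python3 - <<'E'
from h import *
for n,b in(("scene",(140,258,170,250)),("side",(208,300,140,218))):
    P=np.load(n+".npy")
    A,a,q=fit_plate(comp(P,b,.007,.0135,2)); x=np.array([np.sin(a),-np.cos(a)]);y=np.array([np.cos(a),np.sin(a)])
    print(n,"yaw",np.degrees(a),np.round(q,1),"size",q[1]-q[0],q[3]-q[2])
    o=x*(q[0]+230)+y*(q[3]-130);print(" origin from open/near edges",o.round(1))
    r=comp(P,b,.044,.054);print(" rail",len(r),rect(r));X=r[:,:2]*1000@x;Y=r[:,:2]*1000@y;print(np.percentile(X-o@x,[2,50,98]),np.percentile(Y-o@y,[2,50,98]))
E
```

```text
scene yaw -12.000000000000002 [nan nan nan nan] size nan nan
 origin from open/near edges [nan nan]
 rail 456 (array([ 587.9, -214.7]), array([ 57.9, 216.1]), 86.12)
[nan nan nan] [nan nan nan]
side yaw -12.000000000000002 [nan nan nan nan] size nan nan
 origin from open/near edges [nan nan]
 rail 126 (array([ 644.4, -215.6]), array([52.6, 98.5]), 87.08)
[nan nan nan] [nan nan nan]
```

```bash
sed -i 's/    return Q\[l==i\]/    p=Q[l==i]; return p[(p[:,2]>a)\&(p[:,2]<b)]/' h.py
python3 - <<'E'
from h import *
for n,b in(("scene",(140,258,170,250)),("side",(208,300,140,218))):
    P=np.load(n+".npy")
    A,a,q=fit_plate(comp(P,b,.007,.0135,2)); x=np.array([np.sin(a),-np.cos(a)]);y=np.array([np.cos(a),np.sin(a)])
    print(n,"yaw",np.degrees(a),np.round(q,1),"size",q[1]-q[0],q[3]-q[2])
    o=x*(q[0]+230)+y*(q[3]-130);print(" origin from open/near edges",o.round(1))
    r=comp(P,b,.044,.054);X=r[:,:2]*1000@x;Y=r[:,:2]*1000@y;print(np.percentile(X-o@x,[2,50,98]),np.percentile(Y-o@y,[2,50,98]))
E
```

```text
scene yaw -2.5 [-64.2 157.2 470.7 714.5] size 221.4325129700079 243.7477495137947
 origin from open/near edges [ 576.7 -191.1]
[-2.28357663 16.49048273 40.28746064] [-70.19339822  14.7957881  116.86281397]
side yaw -0.25 [-43.7 199.5 463.1 704.9] size 243.18531107226693 241.8092973967229
 origin from open/near edges [ 574.1 -188.8]
[ 0.35531466 14.07044063 46.20686187] [ 27.95769292  66.02876562 118.2934502 ]
```

Call:
send_rows:
  rows:
    - [8.5, [0, 0, -5.7], 6.15]
    - [8.5, [0, 0, -5.7], 6.15]
    - [8.5, [0, 0, -5.7], 6.15]
    - [8.5, [3.67, -4.49, 0], 0]
    - [8.5, [3.67, -4.49, 0], 0]
    - [8.5, [3.67, -4.49, 0], 0]
    - [8.5, [3.67, -4.49, 0], 0]
    - [8.5, [3.67, -4.49, 0], 0]
    - [8.5, [3.67, -4.49, 0], 0]
    - [8.5, [3.67, -4.49, 0], 0]

```text
t: 1.35
tool_pos: [0.4754, -0.2411, 0.4018]
tool_rot: [-3.139, -0.12, 0.001]
contact_force: [0.9, -0.7, -0.2]
opening: 0.0851
grip_force: 0.0
```

Call:
send_rows:
  rows:
    - [8.5, [3.67, -4.49, 0], 0]
    - [8.5, [3.67, -4.49, 0], 0]
    - [8.5, [3.67, -4.49, 0], 0]
    - [8.5, [0, 0, 0], 0]
    - [8.5, [0, 0, 0], 0]

```text
t: 1.98
tool_pos: [0.574, -0.1001, 0.4017]
tool_rot: [3.139, 0.121, -0.002]
contact_force: [-0.1, -1.1, 0.6]
opening: 0.0852
grip_force: 0.0
```

Run:
```python
from h import *
im=ctrl.get_image("wrist");save(im,"w1");P=cloud(im);np.save("w1.npy",P);T=np.array(im["cam_to_world"]);print(T.round(3))
o=ctrl.get_obs();print(o["t"],o["tool_pos"],o["tool_rot"])
```

```text
[[ 0.078 -0.945 -0.316  0.655]
 [-0.997 -0.074 -0.024 -0.095]
 [-0.     0.317 -0.948  0.545]
 [ 0.     0.     0.     1.   ]]
2.025 [ 0.57379239 -0.10070462  0.4019499 ] [ 3.13919065e+00  1.19316576e-01 -1.23294462e-03]
```

View pics/w1.png

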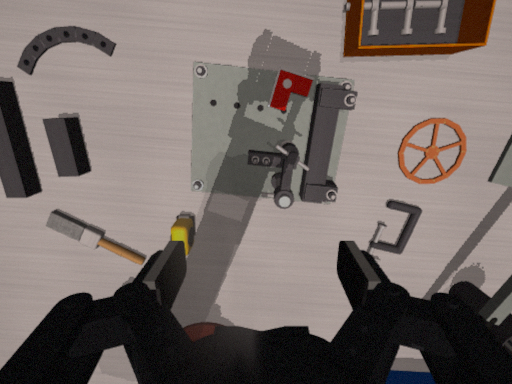

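Wrist view: the plate spans (192,62) to (353,200), with the rail at (320,145), the fence at (265,159) and the clamp at (287,160). The offcut is at (66,147) and the tube is partly visible at (15,140). I'll fit the fixture from this.

Run:
```python
from h import *
P=np.load("w1.npy");b=(180,370,50,215)
p=comp(P,b,.006,.0145,3);A,a,q=fit_plate(p);print("plate",len(p),"yaw",np.degrees(a),np.round(q,1),q[1]-q[0],q[3]-q[2])
# line fits: open edge etc. via rail near edge and fence edge
r=comp(P,(295,360,70,210),.044,.0545,2);print("rail",len(r),rect(r),np.median(r[:,2]))
Q=P[50:215,180:370].reshape(-1,3)
def prof(a,o):
    x=np.array([np.sin(a),-np.cos(a)]);y=np.array([np.cos(a),np.sin(a)]);return x,y
# rail near edge: for bins along rail, min X of rail-top points
for aa in (a,):
    x,y=prof(aa,0);X=r[:,:2]*1000@x;Y=r[:,:2]*1000@y
    e=[(c,np.percentile(X[abs(Y-c)<5],3)) for c in np.arange(Y.min()+25,Y.max()-25,8) if (abs(Y-c)<5).sum()>10]
    e=np.array(e);k=np.polyfit(e[:,0],e[:,1],1);print("rail edge slope deg",np.degrees(np.arctan(k[0])),"X at mid",e[:,1].round(1))
f=comp(P,(240,285,143,172),.034,.0425,0);X=f[:,:2]*1000@x;Y=f[:,:2]*1000@y
print("fence",len(f),rect(f),"X",np.percentile(X,[2,98]),"Y",np.percentile(Y,[2,98]),np.median(f[:,2]))
e=np.array([(c,np.percentile(Y[abs(X-c)<4],95)) for c in np.arange(X.min()+6,X.max()-6,6)]);print(e.round(1),np.degrees(np.arctan(np.polyfit(e[:,0],e[:,1],1)[0])))
o=x*(q[0]+230)+y*(q[3]-130);print("origin A",o,"X0",o@x,"Y0",o@y)
# tube partial
t=comp(P,(0,45,75,205),.034,.046,2);print("tube",rect(t))
```

```text
plate 11910 yaw -2.5 [-61.6 202.2 466.6 713. ] 263.7754764931685 246.44272050141768
rail 1622 (array([ 571.7, -216.2]), array([ 49. , 165.5]), 89.67) 0.05106655434605767
rail edge slope deg -1.3110721267369296 X at mid [169.8 169.9 170.1 173.2 170.1 169.3 169.6 168.9 169.  168.7 168.8 168.7
 168.6 168.5 168.2]
fence 89 (array([ 558.2, -109.8]), array([65.8,  4.3]), 88.82) X [ 52.80951195 116.29510942] Y [560.08211294 564.72788599] 0.04063895825673125
[[ 58.4 563.8]
 [ 64.4 563.8]
 [ 70.4 564.1]
 [ 76.4 564.2]
 [ 82.4 564.1]
 [ 88.4 564.6]
 [ 94.4 564.3]
 [100.4 564.5]
 [106.4 564.7]] 1.104335595818093
origin A [ 575.12900016 -193.68613929] X0 168.41501836315788 Y0 583.0300755246251
tube (array([528.9, 388.9]), array([193.8,  42.1]), 3.93)
```

Call:
send_rows:
  rows:
    - [8.5, [0.6, -5.49, 0], 0]
    - [8.5, [0.6, -5.49, 0], 0]
    - [8.5, [0.6, -5.49, 0], 0]
    - [8.5, [0.6, -5.49, 0], 0]
    - [8.5, [0.6, -5.49, 2], 0]
    - [8.5, [0.6, -5.49, 2], 0]
    - [8.5, [0.6, -5.49, 2], 0]
    - [8.5, [0.6, -5.49, 2], 0]
    - [8.5, [0.6, -5.49, 2], 0]
    - [8.5, [0, 0, 6.0], 0]

```text
t: 3.28
tool_pos: [0.5922, 0.3996, 0.2459]
tool_rot: [-3.135, -0.123, -0.013]
contact_force: [1.3, -0.1, 0.3]
opening: 0.0851
grip_force: 0.0
```

Call:
send_rows:
  rows:
    - [8.5, [0, 0, 4], 0]
    - [8.5, [0, 0, 0], 0]
    - [8.5, [0, 0, 0], 0]

```text
t: 3.65
tool_pos: [0.5915, 0.396, 0.2048]
tool_rot: [-3.138, -0.118, -0.004]
contact_force: [-0.1, -0.2, 0.2]
opening: 0.0848
grip_force: 0.0
```

Run:
```python
from h import *
im=ctrl.get_image("wrist");save(im,"w2");P=cloud(im)
p=P.reshape(-1,3);p=p[np.isfinite(p[:,0])];p=p[(p[:,2]>.034)&(p[:,2]<.046)&(abs(p[:,1]-.393)<.045)&(abs(p[:,0]-.545)<.16)];print(len(p),rect(p),p.min(0),p.max(0))
o=ctrl.get_obs();print(o["t"],o["tool_pos"],o["tool_rot"])
```

```text
5304 (array([541.9, 391.1]), array([220.7,  40.1]), 4.08) [0.43064265 0.36405796 0.03779365] [0.6533957  0.41891436 0.04374564]
3.7 [0.59192527 0.396496   0.20605896] [-3.1371319  -0.11841735 -0.00733067]
```

View pics/w2.png

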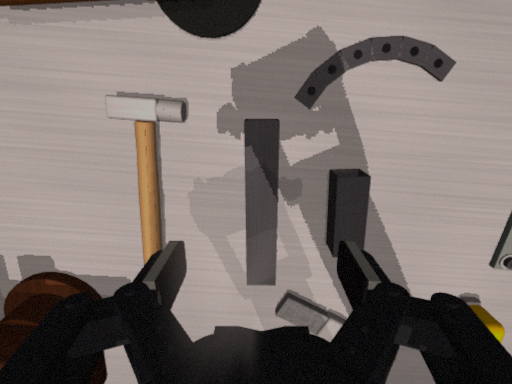

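The tube lies from (262,120) to (262,285) between the hammer and the offcut, and the finger lanes are clear. Its centre is at (0.542, 0.391).

Call:
send_rows:
  rows:
    - [8.5, [-0.5, 0.2, 5], 0.2]
    - [8.5, [0, 0, 5], 0]
    - [8.5, [0, 0, 5], 0]
    - [8.5, [0, 0, 3], 0]
    - [8.5, [0, 0, 1.75], 0]
    - [8.5, [0, 0, 0], 0]

```text
t: 4.45
tool_pos: [0.5859, 0.3943, 0.0055]
tool_rot: [-3.139, -0.115, -0.001]
contact_force: [-0.1, 0.1, 0.2]
opening: 0.0853
grip_force: 0.0
```

Call:
send_rows:
  newtons: 90
  rows:
    - [3, [0, 0, 0], 0]
    - [3, [0, 0, 0], 0]
    - [3, [0, 0, 0], 0]
    - [3, [0, 0, 0], 0]
    - [3, [0, 0, 0], 0]
    - [3, [0, 0, 0], 0]

```text
t: 5.2
tool_pos: [0.5866, 0.3951, 0.007]
tool_rot: [-3.138, -0.115, -0.005]
contact_force: [0.0, -0.3, 6.4]
opening: 0.0391
grip_force: 92.1
```

Call:
send_rows:
  rows:
    - [3, [0, 0, -2], 0]
    - [3, [0, 0, -4], 0]
    - [3, [0, 0, -4], 0]
    - [3, [0, 0, -3], 0]
    - [3, [0, 0, 0], 0]
    - [3, [-0.26, 3.8, 0], 0]
    - [3, [-0.26, 3.8, 0], 0]
    - [3, [-0.26, 3.8, 0], 0]
    - [3, [-0.26, 3.8, 0], 0]

```text
t: 6.32
tool_pos: [0.5841, 0.2402, 0.1316]
tool_rot: [3.138, 0.115, -0.007]
contact_force: [0.4, -0.6, -5.0]
opening: 0.0387
grip_force: 91.7
```

Call:
send_rows:
  rows:
    - [3, [-0.27, 3.8, 0], 0]
    - [3, [-0.27, 3.8, 0], 0]
    - [3, [-0.27, 3.8, 0], 0]
    - [3, [-0.27, 3.8, 0], 0]
    - [3, [0, 0, 0], -6]
    - [3, [0, 0, 0], -9]
    - [3, [0, 0, 0], -10]
    - [3, [0, 0, 0], -10]
    - [3, [0, 0, 0], -10]
    - [3, [0, 0, 0], -10]

```text
t: 7.58
tool_pos: [0.5844, 0.0896, 0.1317]
tool_rot: [-2.725, -1.558, 0.007]
contact_force: [-0.4, 0.0, -4.8]
opening: 0.0391
grip_force: 92.2
```

Call:
send_rows:
  rows:
    - [3, [0, 0, 0], -10]
    - [3, [0, 0, 0], -10]
    - [3, [0, 0, 0], -6]
    - [3, [0, 0, 0], -3.55]
    - [3, [0, 0, 0], 0]
    - [3, [0, 0, 0], 0]
    - [3, [0, 0, 0], 0]

```text
t: 8.45
tool_pos: [0.586, 0.0896, 0.1342]
tool_rot: [-2.246, -2.196, 0.001]
contact_force: [0.6, 0.4, -4.4]
opening: 0.039
grip_force: 92.1
```

Run:
```python
from h import *
im=ctrl.get_image("wrist");save(im,"w3")
for n in("scene","side"):
    im=ctrl.get_image(n);save(im,n+"3");P=cloud(im).reshape(-1,3);P=P[np.isfinite(P[:,0])]
    p=P[(abs(P[:,0]-.585)<.035)&(P[:,1]>-.09)&(P[:,1]<.155)&(P[:,2]>.10)&(P[:,2]<.18)]
    # leading part of tube top
    t=p[p[:,1]<.03];print(n,len(t),rect(t),np.percentile(t[:,2],[50,90,98]),np.polyfit(t[:,1],t[:,2],1))
o=ctrl.get_obs();print({k:np.round(o[k],4) for k in("t","tool_pos","tool_rot","contact_force","wrist_torque","opening")})
a=cv2.imread("pics/scene3.png")[90:270,130:380];b=cv2.imread("pics/side3.png")[120:300,180:430]
cv2.imwrite("pics/c3.png",np.vstack([cv2.resize(a,(400,288)),cv2.resize(b,(400,288))]))
```

```text
scene 581 (array([584.6, -16.3]), array([94.5, 49.4]), 87.41) [0.16475997 0.16998721 0.17206713] [-0.00537732  0.15786321]
side 74 (array([565.7, -17.5]), array([17.5, 92.7]), 7.19) [0.16520328 0.16903703 0.17022726] [-0.09140702  0.15651316]
{'t': np.float64(8.6), 'tool_pos': array([0.5863, 0.0896, 0.1348]), 'tool_rot': array([-2.2458, -2.1967,  0.    ]), 'contact_force': array([ 0.8208,  0.3036, -4.1538]), 'wrist_torque': array([ 0.1639,  0.0056, -0.0096]), 'opening': np.float64(0.039)}
```

View pics/c3.png

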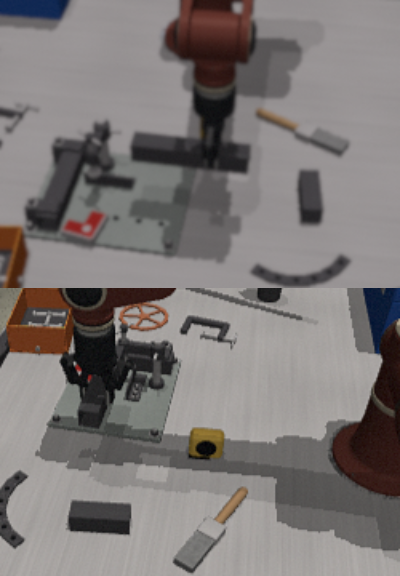

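The tube is held level and in line, behind the fence and clear of the clamp. Lowering it now.

Call:
send_rows:
  rows:
    - [3, [0, 0.15, 3], 0]
    - [3, [0, 0, 4], 0]
    - [3, [0, 0, 3], 0]
    - [3, [0, 0, 1], 0]
    - [3, [0, 0, 0.2], 0]
    - [3, [0, 0, 0], 0]
    - [3, [0, 0, 0], 0]

```text
t: 9.48
tool_pos: [0.5892, 0.0896, 0.0246]
tool_rot: [2.244, 2.196, 0.003]
contact_force: [-0.1, -0.4, -4.5]
opening: 0.0387
grip_force: 91.9
```

Call:
send_rows:
  rows:
    - [3, [0, 0, 0.15], 0]
    - [3, [0, 0, 0.15], 0]
    - [3, [0, 0, 0], 0]
    - [3, [0, 0, 0], 0]

```text
t: 9.98
tool_pos: [0.5878, 0.0895, 0.0197]
tool_rot: [-2.245, -2.197, 0.0]
contact_force: [-0.1, -0.2, -4.3]
opening: 0.0385
grip_force: 91.9
```

Call:
send_rows:
  rows:
    - [3, [0, 0, 0.1], 0]
    - [3, [0, 0, 0.1], 0]
    - [3, [0, 0, 0], 0]

```text
t: 10.35
tool_pos: [0.5878, 0.0895, 0.0176]
tool_rot: [-2.245, -2.197, 0.0]
contact_force: [-0.1, 0.5, -3.2]
opening: 0.0392
grip_force: 91.9
```

Call:
send_rows:
  rows:
    - [3, [0, 0, 0.1], 0]
    - [3, [0, 0, 0], 0]
    - [3, [0, 0, 0], 0]

```text
t: 10.72
tool_pos: [0.588, 0.0895, 0.0169]
tool_rot: [2.245, 2.197, 0.0]
contact_force: [0.5, 0.4, -3.4]
opening: 0.039
grip_force: 92.4
```

Call:
send_rows:
  rows:
    - [3, [0, 0, 0.05], 0]
    - [3, [0, 0, 0], 0]
    - [3, [0, 0, 0], 0]

```text
t: 11.1
tool_pos: [0.588, 0.0896, 0.0168]
tool_rot: [2.246, 2.197, 0.0]
contact_force: [-1.7, 0.1, 1.4]
opening: 0.0387
grip_force: 92.7
```

Call:
send_rows:
  rows:
    - [3, [0, 0, 0.05], 0]
    - [3, [0, 0, 0], 0]
    - [3, [0, 0, 0], 0]

```text
t: 11.48
tool_pos: [0.5881, 0.0896, 0.0167]
tool_rot: [2.246, 2.197, 0.0]
contact_force: [-4.5, 1.1, 5.1]
opening: 0.0392
grip_force: 93.3
```

Run:
```python
from h import *
for n in("scene","side"):
    im=ctrl.get_image(n);save(im,n+"4");P=cloud(im).reshape(-1,3);P=P[np.isfinite(P[:,0])]
    t=P[(abs(P[:,0]-.586)<.018)&(P[:,1]>-.06)&(P[:,1]<.04)&(P[:,2]>.04)&(P[:,2]<.06)]
    pl=P[(abs(P[:,0]-.65)<.02)&(P[:,1]>-.06)&(P[:,1]<.02)&(P[:,2]<.03)]
    print(n,len(t),np.median(t[:,2]),np.median(pl[:,2]),len(t) and np.polyfit(t[:,1],t[:,2],1))
print(ctrl.get_obs()["wrist_torque"])
```

```text
scene 287 0.05046344640659739 0.010798193920777743 [0.01041578 0.05040073]
side 27 0.050475627105926346 0.01023858065313038 [0.02520174 0.05150467]
[-0.1287858   0.78664025 -0.19030214]
```

Call:
send_rows:
  rows:
    - [3, [-0.3, 0, -0.04], 0]
    - [3, [-0.7, 0, 0], 0]
    - [3, [-1, 0, 0], 0]
    - [3, [-1, 0, 0], 0]
    - [3, [-1, 0, 0], 0]
    - [3, [-1, 0, 0], 0]
    - [3, [-1, 0, 0], 0]
    - [3, [-0.7, 0, 0], 0]
    - [3, [-0.3, 0, 0], 0]
    - [3, [0, 0, 0], 0]

```text
t: 12.82
tool_pos: [0.5869, 0.0186, 0.017]
tool_rot: [2.246, 2.195, 0.001]
contact_force: [-0.3, 3.4, 5.5]
opening: 0.0388
grip_force: 93.3
```

Call:
send_rows:
  rows:
    - [3, [-0.1, -0.1, 0], 0]
    - [3, [-0.1, -0.05, 0], 0]
    - [3, [-0.1, -0.05, 0], 0]
    - [3, [-0.1, 0, 0], 0]

```text
t: 13.32
tool_pos: [0.585, 0.0157, 0.017]
tool_rot: [2.245, 2.196, 0.003]
contact_force: [2.1, 6.0, 6.3]
opening: 0.0387
grip_force: 93.4
```

Call:
send_rows:
  rows:
    - [3, [-0.1, -0.05, -0.03], 0]
    - [3, [-0.1, -0.05, 0], 0]
    - [3, [-0.1, 0, 0], 0]
    - [3, [-0.1, 0, 0], 0]

```text
t: 13.82
tool_pos: [0.5846, 0.0118, 0.017]
tool_rot: [2.243, 2.197, 0.005]
contact_force: [5.4, 5.6, 2.0]
opening: 0.0388
grip_force: 92.9
```

Call:
send_rows:
  rows:
    - [3, [-0.1, -0.05, 0], 0]
    - [3, [-0.1, -0.05, 0], 0]
    - [3, [-0.1, 0, 0], 0]
    - [3, [-0.1, 0, 0], 0]

```text
t: 14.32
tool_pos: [0.5844, 0.0078, 0.0171]
tool_rot: [2.241, 2.196, 0.007]
contact_force: [8.4, 5.8, -0.3]
opening: 0.0388
grip_force: 92.5
```

Run:
```python
from h import *
im=ctrl.get_image("scene");save(im,"s5");P=cloud(im).reshape(-1,3);P=P[np.isfinite(P[:,0])]
t=P[(abs(P[:,0]-.58)<.03)&(P[:,1]>-.145)&(P[:,1]<-.03)&(P[:,2]>.044)&(P[:,2]<.056)];print(len(t),rect(t))
e=np.array([(c,np.percentile(t[abs(t[:,1]-c)<.006,0],96)) for c in np.arange(-.11,-.04,.008)]);print(e.round(4).tolist(),np.degrees(np.polyfit(e[:,0],e[:,1],1)[0]))
o=ctrl.get_obs();print(o["wrist_torque"],o["contact_force"])
a=im["frame"][160:250,130:260,::-1];cv2.imwrite("pics/c5.png",cv2.resize(a,(780,540),interpolation=cv2.INTER_CUBIC))
```

```text
357 (array([582.9, -87. ]), array([113.6,  49.7]), 88.84)
[[-0.11, 0.6017], [-0.102, 0.6028], [-0.094, 0.6037], [-0.086, 0.6037], [-0.078, 0.6034], [-0.07, 0.6039], [-0.062, 0.604], [-0.054, 0.6016], [-0.046, 0.6059]] 1.6510708971183767
[ 0.97587264 -1.18173814  0.66538192] [ 8.27491557  5.81566549 -0.23347062]
```

View pics/c5.png

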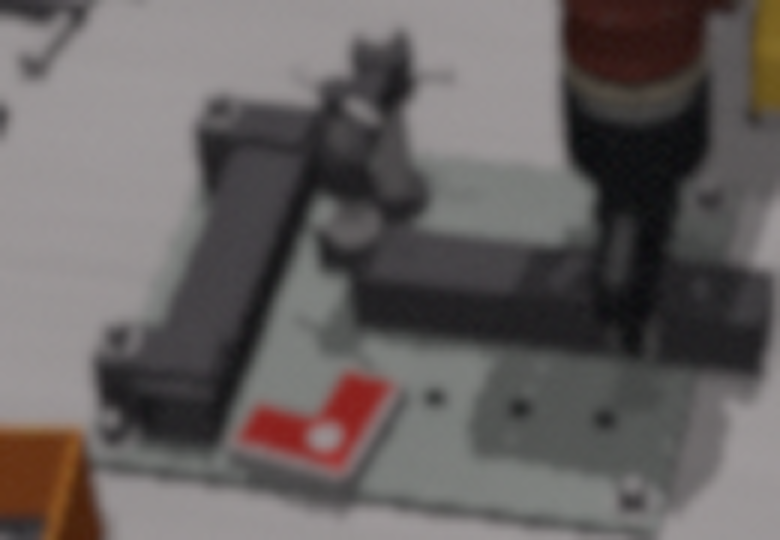

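The tube lies flat along the fence with its front entering under the pad at (360,260), and the rail is still clear. I'll advance it.

Call:
send_rows:
  rows:
    - [3, [-0.3, 0.02, 0], 0.15]
    - [3, [-0.6, 0.02, 0], 0.15]
    - [3, [-0.6, 0, 0], 0]
    - [3, [-0.6, 0, 0], 0]
    - [3, [-0.6, 0, 0], 0]
    - [3, [-0.5, 0, 0], 0]
    - [3, [-0.3, 0, 0], 0]
    - [3, [-0.1, 0, 0], 0]

```text
t: 15.38
tool_pos: [0.5838, -0.0282, 0.0171]
tool_rot: [2.246, 2.191, 0.007]
contact_force: [8.3, 5.4, -0.4]
opening: 0.0388
grip_force: 92.6
```

Call:
send_rows:
  rows:
    - [3, [-0.1, 0, 0], 0]
    - [3, [-0.1, 0, 0], 0]
    - [3, [-0.1, 0, 0], 0]
    - [3, [-0.1, 0, 0], 0]

```text
t: 15.88
tool_pos: [0.5837, -0.0321, 0.0171]
tool_rot: [2.246, 2.191, 0.007]
contact_force: [8.7, 5.3, -0.0]
opening: 0.0389
grip_force: 92.6
```

Run:
```python
from h import *
o=ctrl.get_obs();print(o["wrist_torque"],o["contact_force"],o["tool_pos"])
```

```text
[ 1.0754496  -1.27448546  0.78763481] [ 8.68545800e+00  5.30025382e+00 -5.86972536e-03] [ 0.58370699 -0.03205289  0.01706742]
```

Call:
send_rows:
  rows:
    - [3, [-0.1, 0, 0], 0]
    - [3, [-0.1, 0, 0], 0]
    - [3, [-0.1, 0, 0], 0]
    - [3, [-0.05, 0, 0], 0]

```text
t: 16.38
tool_pos: [0.5836, -0.0356, 0.0171]
tool_rot: [2.246, 2.191, 0.007]
contact_force: [8.3, 6.2, -0.0]
opening: 0.0389
grip_force: 92.6
```

Call:
send_rows:
  rows:
    - [3, [-0.05, 0, 0], 0]
    - [3, [-0.05, 0, 0], 0]

```text
t: 16.62
tool_pos: [0.5836, -0.0365, 0.0171]
tool_rot: [2.246, 2.191, 0.007]
contact_force: [8.8, 5.2, -0.4]
opening: 0.0388
grip_force: 92.6
```

Call:
send_rows:
  rows:
    - [3, [-0.05, 0, 0], 0]
    - [3, [-0.05, 0, 0], 0]

```text
t: 16.88
tool_pos: [0.5836, -0.0375, 0.0171]
tool_rot: [2.246, 2.191, 0.007]
contact_force: [8.5, 5.9, 0.6]
opening: 0.0381
grip_force: 92.6
```

Call:
send_rows:
  rows:
    - [3, [-0.05, 0, 0], 0]
    - [3, [-0.05, 0, 0], 0]

```text
t: 17.12
tool_pos: [0.5835, -0.038, 0.0171]
tool_rot: [2.247, 2.191, 0.008]
contact_force: [8.5, 8.4, 1.0]
opening: 0.0388
grip_force: 92.5
```

Call:
send_rows:
  rows:
    - [3, [-0.05, 0, 0], 0]
    - [3, [0, 0, 0], 0]

```text
t: 17.38
tool_pos: [0.5835, -0.038, 0.0171]
tool_rot: [2.247, 2.192, 0.009]
contact_force: [8.3, 9.0, -0.6]
opening: 0.0388
grip_force: 92.6
```

Call:
send_rows:
  rows:
    - [3, [-0.05, 0, 0], 0]
    - [3, [0, 0, 0], 0]

```text
t: 17.62
tool_pos: [0.5836, -0.038, 0.0171]
tool_rot: [2.247, 2.192, 0.01]
contact_force: [8.5, 11.8, -0.0]
opening: 0.0387
grip_force: 92.6
```

Call:
send_rows:
  rows:
    - [3, [-0.05, 0, 0], 0]
    - [3, [0, 0, 0], 0]
    - [3, [-0.04, 0, 0], 0]
    - [3, [0, 0, 0], 0]
    - [3, [0, 0, 0], 0]
    - [3, [0, 0, 0], 0]

```text
t: 18.38
tool_pos: [0.5835, -0.038, 0.0171]
tool_rot: [2.248, 2.193, 0.012]
contact_force: [9.6, 15.0, 0.7]
opening: 0.0391
grip_force: 92.7
```

Run:
```python
from h import *
im=ctrl.get_image("scene");P=cloud(im).reshape(-1,3);P=P[np.isfinite(P[:,0])]
t=P[(abs(P[:,0]-.58)<.03)&(P[:,1]>-.18)&(P[:,1]<-.07)&(P[:,2]>.046)&(P[:,2]<.055)];print(len(t),np.median(t[:,2]))
a=im["frame"][160:250,130:260,::-1];cv2.imwrite("pics/c6.png",cv2.resize(a,(780,540),interpolation=cv2.INTER_CUBIC))
f=[ctrl.get_image("side") and ctrl.get_obs()["contact_force"] for _ in range(8)];print(np.mean(f,0),np.std(f,0),ctrl.get_obs()["wrist_torque"],ctrl.get_obs()["tool_pos"])
```

```text
290 0.05030789594607332
[ 9.31621727 15.01638844  1.01445875] [0.42791379 0.45096288 0.33686615] [ 2.06246681 -1.32572843  0.75501995] [ 0.58353364 -0.03803196  0.0170731 ]
```

View pics/c6.png

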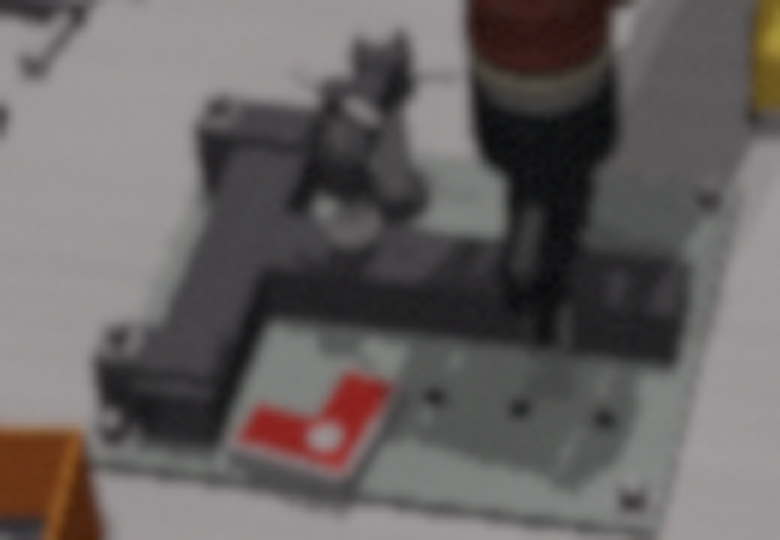

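The tube butts the rail at (265,280). The total push is 15 N, of which about 5 N is friction. I'll add a touch more, then hand in.

Call:
send_rows:
  rows:
    - [3, [-0.03, 0, 0], 0]
    - [3, [0, 0, 0], 0]
    - [3, [0, 0, 0], 0]
    - [3, [0, 0, 0], 0]
    - [3, [0, 0, 0], 0]

```text
t: 19.45
tool_pos: [0.5835, -0.038, 0.0171]
tool_rot: [2.248, 2.193, 0.012]
contact_force: [9.8, 16.0, 0.8]
opening: 0.0388
grip_force: 92.7
```

Run:
```python
from h import *
f=ctrl.get_obs()["contact_force"];print(f)
if 13<f[1]<19: print(ctrl.finish_job())
```

```text
[ 9.76631047 16.01397927  0.80145848]
the job is handed in; nothing more can be done
None
```

I handed the job in at about 19.5 s with the long tube flat on the plate, against the fence and butted on the rail, still gripped; the push at the wrist was 16 N, which I estimate puts about 11 N on the rail after roughly 5 N of friction. The hand-in returned no verdict.

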